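# Sign off the mail on the tally keys

### The job

Sign off this morning's mail rounds on the tally boxes: with your fingertips, gently press down the red key, then the blue key, then the yellow key, each well past half-way so that it stays down. Leave the green key up, do not lift or shove the boxes, leave the stamp, parcel, tape and tin where they are, and finish with the hand clear of everything.

Things in the scene. Friction and masses are not known exactly. Their poses are not given: they have to be found in the camera images.
- red_key (a joint): how far the red key is pushed in, m: 0 fully up (starts within 1.5 mm of that), 0.012 at its bottom stop; counts as down from 0.006 and as still up below 0.004. The key slides straight down into its box against a steady friction of about 2.5 N (no spring), and stays at whatever depth it is left.
- red_key_top (a point): centre of the flat top of the round red key (36 mm across), z up. Moves with the key: fully up it stands 14 mm above the top of its box (69 mm above the bench), at the bottom stop 2 mm.
- red_box: grey box 70 x 70 x 55 mm high, with a red strip and a dark display on its front (-x) side and the red key in the middle of its top. Origin: centre of its underside, z up. Loose on rubber feet, 0.6 kg: press straight down, so that it does not slide. The four boxes stand in any order in a loose row.
- blue_key (a joint): how far the blue key is pushed in, m: 0 fully up (starts within 1.5 mm of that), 0.012 at its bottom stop; counts as down from 0.006 and as still up below 0.004. The key slides straight down into its box against a steady friction of about 2.5 N (no spring), and stays at whatever depth it is left.
- blue_key_top (a point): centre of the flat top of the round blue key (36 mm across), z up. Moves with the key: fully up it stands 14 mm above the top of its box (69 mm above the bench), at the bottom stop 2 mm.
- blue_box: grey box 70 x 70 x 55 mm high, with a blue strip and a dark display on its front (-x) side and the blue key in the middle of its top. Origin: centre of its underside, z up. Loose on rubber feet, 0.6 kg: press straight down, so that it does not slide. The four boxes stand in any order in a loose row.
- yellow_key (a joint): how far the yellow key is pushed in, m: 0 fully up (starts within 1.5 mm of that), 0.012 at its bottom stop; counts as down from 0.006 and as still up below 0.004. The key slides straight down into its box against a steady friction of about 2.5 N (no spring), and stays at whatever depth it is left.
- yellow_key_top (a point): centre of the flat top of the round yellow key (36 mm across), z up. Moves with the key: fully up it stands 14 mm above the top of its box (69 mm above the bench), at the bottom stop 2 mm.
- yellow_box: grey box 70 x 70 x 55 mm high, with a yellow strip and a dark display on its front (-x) side and the yellow key in the middle of its top. Origin: centre of its underside, z up. Loose on rubber feet, 0.6 kg: press straight down, so that it does not slide. The four boxes stand in any order in a loose row.
- green_key (a joint): how far the green key is pushed in, m: 0 fully up (starts within 1.5 mm of that), 0.012 at its bottom stop; counts as down from 0.006 and as still up below 0.004. The key slides straight down into its box against a steady friction of about 2.5 N (no spring), and stays at whatever depth it is left.
- green_key_top (a point): centre of the flat top of the round green key (36 mm across), z up. Moves with the key: fully up it stands 14 mm above the top of its box (69 mm above the bench), at the bottom stop 2 mm.
- green_box: grey box 70 x 70 x 55 mm high, with a green strip and a dark display on its front (-x) side and the green key in the middle of its top. Origin: centre of its underside, z up. Loose on rubber feet, 0.6 kg: press straight down, so that it does not slide. The four boxes stand in any order in a loose row.
- stamp: hand date stamp standing upright between the two middle boxes, dark steel foot 38 mm across, turned wooden handle up to 90 mm high; loose, origin at the centre of its underside, z up
- parcel: brown cardboard parcel 110 (x) x 160 (y) x 60 mm high beyond the row; loose, origin at the centre of its underside
- tape: orange roll of packing tape lying flat beyond the row, 90 mm across, 38 mm high; loose, origin at the centre of its underside
- tin: open round red tin beyond the row, 140 mm across the rim, 50 mm high; loose, origin at the centre of its underside
Not all that is in view belongs to the job. Leave any purple look-alike of the blue_box alone. Leave any purple look-alike of the red_box alone.

How it is judged (in metres and radians):
On the way, in this order (a step that is already met when the one before it is completed fails the run):
1. red key down, the other three up (value of joint red_key above 0.006 m and value of joint each of blue_key, yellow_key, green_key below 0.004 m), for 0.1 s.
2. blue key down as well, yellow and green up (value of joint each of red_key, blue_key above 0.006 m and value of joint each of yellow_key, green_key below 0.004 m), for 0.1 s.
3. yellow key down as well, green up (value of joint each of red_key, blue_key, yellow_key above 0.006 m and value of joint green_key below 0.004 m), for 0.1 s.
At the end, for the whole second after the job is handed in: The red, blue and yellow keys are down by more than 6 mm of their 12 mm, the green key is down by less than 4 mm; every box stands at rest within 20 mm of its start, and the stamp, parcel, tape and tin within 15 mm of theirs, all upright (all of step 3 and distance of each of red_box, blue_box, yellow_box, green_box from where it was at the start of the episode below 0.02 m and height (world z) of each of red_box, blue_box, yellow_box, green_box below 0.008 m and angle between each of red_box, blue_box, yellow_box, green_box, stamp, parcel, tape, tin's own z axis and vertical below 0.2 rad and linear speed of each of red_box, blue_box, yellow_box, green_box below 0.02 m/s and distance of each of stamp, parcel, tape, tin from where it was at the start of the episode below 0.015 m); the robot touches nothing.
It fails at once if the green key is pushed (value of joint green_key above 0.004 m).
It fails at once if a key goes down out of order: blue before red is down, or yellow before blue is down ((value of joint blue_key above 0.004 m and value of joint red_key below 0.006 m) or (value of joint yellow_key above 0.004 m and value of joint blue_key below 0.006 m)).
It fails at once if a key or box is pressed harder than 20 N (contact force between any of the fingers, the arm and red_box above 20 N or contact force between any of the fingers, the arm and blue_box above 20 N or contact force between any of the fingers, the arm and yellow_box above 20 N or contact force between any of the fingers, the arm and green_box above 20 N).
It fails at once if a tally box is lifted by over 8 mm, tipped by over 0.2 rad or shoved by over 20 mm (height (world z) of any of red_box, blue_box, yellow_box, green_box above 0.008 m or angle between any of red_box, blue_box, yellow_box, green_box's own z axis and vertical above 0.2 rad or distance of any of red_box, blue_box, yellow_box, green_box from where it was at the start of the episode above 0.02 m).
It fails at once if the stamp, parcel, tape or tin is moved by over 15 mm or tipped by over 0.2 rad (distance of any of stamp, parcel, tape, tin from where it was at the start of the episode above 0.015 m or angle between any of stamp, parcel, tape, tin's own z axis and vertical above 0.2 rad).
It also fails if it takes over 45 s, if anything falls off the work surface, if the arm or the gripper's body presses on something with over 40 N, if the wrist force passes 120 N, or if a joint passes its speed limit or range.

### The arm

A 6-joint arm with a two-finger parallel gripper is mounted at the origin on the work surface. World frame = base frame: x ahead of the robot, y to its left, z up, the work surface at z = 0. Lengths are in mm, angles in rad, forces in N, time in s.
With the tool pointing down it reaches from about 300 to 775 mm from the base axis. Payload 14.6 kg.
Tool frame: the origin (TCP) lies on the centre line of the jaws, within the pads' length; the fingertips stand 19 mm ahead of it and the grasp point (between the pads) is the TCP (bot.tip_reach is the distance from the TCP to the fingertips, in mm); y points along the fingers, x is the direction in which the jaws open and shut, and the axes are right-handed (so a half turn about y gives the same grasp; the last joint's range is limited). The gripper opens to 85 mm and grips with 20 to 120 N. Pads are 22 mm wide; open, the fingers measure 114 mm over their backs; the gripper's body (76 mm by 85 mm) begins 54 mm behind the grasp point. The pads swing forward as they close: fully open they stand 13 mm farther back than shut.
Start: joints at [1.269, 0.3, 1.521, -0, 1.321, -0.067], TCP at [127.955, 534.899, 250.281] pointing down, gripper open.
Joint ranges: [-3.03, 3.03], [-0.79, 2.21], [0.23, 2.52], [-1.04, 4.18], [0, 3.07], [-2.55, 2.55]. Speed limits (rad/s): [2.22, 2.22, 2.57, 3.14, 3.14, 3.14].

### API

Orientations are given as a unit quaternion [w, x, y, z].
In Python, from rig import bot gives the robot as it stands. Calls block until the motion is done:
- bot.move_to(position, orientation): joint-space move of the TCP to a pose.
- bot.servo_line(position, attitude=None, speed=150, until_force=None): straight line of the TCP; attitude=None keeps the orientation; speed is the mean speed in mm/s. With until_force (N) it stops when the force on the tool has changed by that much, and returns True; else False.
- bot.move_joints(angles): joint-space move.
- bot.move_gripper(opening, grip_force=None): finger opening in mm; grip_force is the grip in N (None keeps the last); returns when the fingers have stopped.
- bot.dwell(seconds).
- bot.ik(position, orientation): joint angles nearest the present ones, or None.
- bot.read_state(): the state.
- bot.read_camera(name): name is "scene" or "top"; returns a dict with "image" (400x640x3 uint8, blue, green, red), "depth" (400x640 float32, mm along the optical axis (not along the pixel's ray), 0 where there is no reading), "fovy" (degrees; the focal length in pixels is half the picture's height over the tangent of half this angle, whatever the lens; pixels are square), "cx", "cy" (the principal point, pixels), "eye" and "attitude" of the camera in the world. Camera axes: x right, y down, z forward; pixel columns grow to the right and rows downward; lengths in mm; the calibration is good to about 2 mm. A picture is of the moment at which its call begins.
A pose or a line that the arm cannot do raises bot.MotionError and nothing moves.
- bot.finish_job(): hands the job in, once; it reports no verdict.
The state is a dict: "clock": time; "joint_positions": joint angles; "qvel": joint speeds; "effort": joint torques, N m; "ee_pos": TCP position; "tool_rot": TCP orientation; "ft_force": force on the tool from outside, world axes, zero at the start; "moment": the same for the moment, N m; "grip_width": finger opening in mm.
Only numpy, scipy, OpenCV 4.12 (cv2) and the standard library are available. Lean on these libraries where they do the work, as an engineer would, in place of code of your own. Each camera call takes 0.05 s, during which the arm holds its last target. There are 200 camera calls.

## Working session

There is one attempt and no reset: what is moved stays moved. The work goes in short steps, each a Python script; the robot and the scene stay as the last script left them, time stands still between calls to the robot, and variables do not carry over. Pictures are saved under pics/ and viewed, about 8 in all and at most 12, crops included, and the job is handed in when it is done.

```bash
mkdir -p pics; python3 - <<'E'
from rig import bot
import cv2,numpy as np,pickle
d={}
for n in("top","scene"):
    c=bot.read_camera(n);d[n]=c;cv2.imwrite(f"pics/{n}0.png",c["image"])
    print(n,c["fovy"],c["cx"],c["cy"],c["eye"],c["attitude"])
pickle.dump(d,open("c0.pkl","wb"));s=bot.read_state();print(s)
E
```

```text
top 53.25102772795045 314.9665604640548 204.71737197403743 [467.04252021 -13.21969939 970.63750322] [-0.03970155  0.71455244 -0.69750241  0.03645517]
scene 46.95395726750667 319.1695745412762 200.12818180696001 [1160.5770695  -571.05893885  762.78455238] [-0.39492217  0.83404137  0.34501453 -0.17139561]
{'clock': 0.1, 'joint_positions': array([ 1.26938309e+00,  3.00405530e-01,  1.52153622e+00,  1.27870342e-05,
        1.32074439e+00, -6.66291162e-02]), 'qvel': array([-0.00113991, -0.00101885, -0.00139986,  0.00060512, -0.0002094 ,
        0.00052011]), 'effort': array([ 1.17054053e-03, -5.44374776e+01, -3.62366045e+01, -6.07060565e-05,
        3.01340093e-03,  1.39124211e-05]), 'ee_pos': array([127.9025429 , 534.7094954 , 249.77625921]), 'tool_rot': array([-0.55490553,  0.55533577,  0.43767522, -0.43831773]), 'ft_force': array([0.54340867, 0.90230749, 0.09352146]), 'moment': array([-0.06148511, -0.03862123, -0.02085573]), 'grip_width': 85.47843384731286}
```

View pics/top0.png

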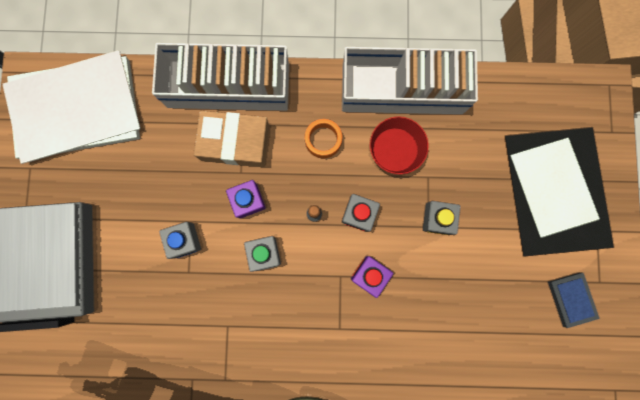

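View pics/scene0.png

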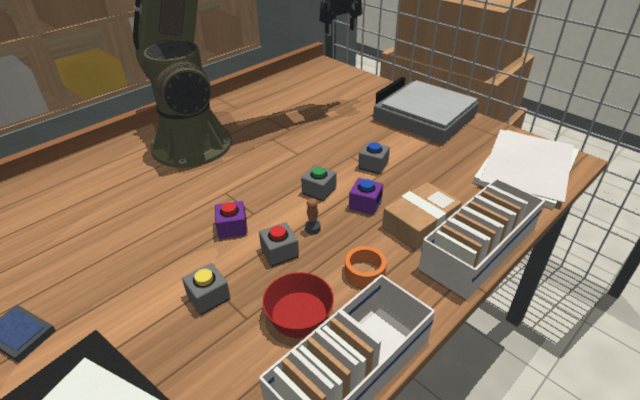

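Red candidates: the grey box at top (361,212), or the purple look-alike at (374,277). Blue candidates: the grey box at (176,240), or the purple one at (243,198). Yellow is at (445,217) and green, which must stay up, at (261,254). The stamp stands at (314,213). By the description I choose the grey boxes.

```bash
cat > h.py <<'E'
import cv2,numpy as np
from scipy.spatial.transform import Rotation as R
def ray(c,u,v):
    f=200/np.tan(np.radians(c["fovy"]/2)); q=c["attitude"]
    return R.from_quat([q[1],q[2],q[3],q[0]]).apply([(u-c["cx"])/f,(v-c["cy"])/f,1.])
def plane(c,u,v,z):
    d=ray(c,u,v); return c["eye"]+d*(z-c["eye"][2])/d[2]
def depthpt(c,u,v):
    w=c["depth"][int(v)-2:int(v)+3,int(u)-2:int(u)+3]; return c["eye"]+ray(c,u,v)*np.median(w[w>0])
HUE=dict(red=(174,6),blue=(105,122),yellow=(22,35),green=(50,85))
def blobs(c,n,z=69):
    h=cv2.cvtColor(c["image"],cv2.COLOR_BGR2HSV); lo,hi=HUE[n]; H=h[...,0]
    m=((H>=lo)&(H<=hi) if lo<hi else (H>=lo)|(H<=hi))&(h[...,1]>140)&(h[...,2]>90)
    k,l,s,ce=cv2.connectedComponentsWithStats(m.astype(np.uint8))
    return [(s[i,4],ce[i].round(1),s[i,2:4]) for i in range(1,k) if 100<s[i,4]<700]
E
python3 - <<'E'
import pickle,cv2,numpy as np
from h import *
d=pickle.load(open("c0.pkl","rb")); np.set_printoptions(precision=1,suppress=True)
for n in HUE:
  for cam in("top","scene"):
    for a,ce,wh in blobs(d[cam],n): print(n,cam,a,ce,wh,"z69:",plane(d[cam],*ce,69)[:2],"depth:",depthpt(d[cam],*ce))
print("stamp",plane(d["top"],314,211,90),depthpt(d["top"],315,211))
cv2.imwrite("pics/crop0.png",cv2.resize(d["top"]["image"][170:305,150:480],None,fx=2.4,fy=2.4,interpolation=cv2.INTER_CUBIC))
from rig import bot; print(bot.tip_reach)
E
```

```text
red top 212 [361.5 211.4] [16 16] z69: [ 551.8 -113.8] depth: [ 551.7 -113.7   69.6]
red top 230 [373.1 277. ] [17 17] z69: [ 405.7 -141.3] depth: [ 405.7 -141.3   69.5]
red scene 152 [228.5 208.1] [16 13] z69: [ 413.6 -145.4] depth: [ 412.  -144.6   67.6]
red scene 174 [277.5 232.1] [16 14] z69: [ 558.9 -118.5] depth: [ 557.4 -117.3   67.2]
blue top 194 [243.2 197.4] [15 16] z69: [577.4 156. ] depth: [577.4 156.1  68.5]
blue top 198 [175.  239.7] [15 16] z69: [477.7 305.6] depth: [477.7 305.7  68.9]
yellow top 228 [445.1 216.8] [17 17] z69: [ 544.1 -303. ] depth: [ 544.1 -303.    69.2]
yellow scene 234 [203.3 277.1] [19 17] z69: [ 553.1 -308.2] depth: [ 550.8 -307.2   66.3]
stamp [548.2  -6.2  90. ] [548.2  -8.4  90.3]
19.0
```

View pics/crop0.png

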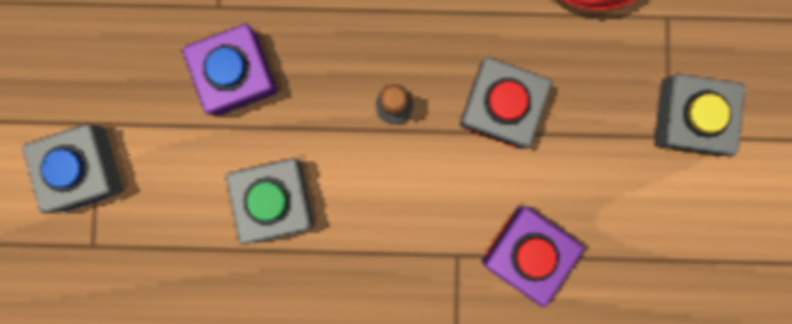

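The crop confirms the grey boxes: red at centre right, yellow at far right, blue at far left, green low left. Depth puts the keys at z≈69 as expected. The scene view reads about 5–7 mm off towards that camera because its mask takes in the key sides, so I trust the top view. Next I close the jaws and hover over red.

```bash
cat >> h.py <<'E'
from rig import bot
XY=dict(red=(553,-114.5),blue=(478.5,305),yellow=(545.5,-304))
Q0=R.from_matrix(np.eye(3))
def down(xy):  # tool y straight down, tool x at right angles to the arm's reach
    a=np.arctan2(xy[1],xy[0]); y=np.array([0,0,-1.]); x=np.array([-np.sin(a),np.cos(a),0])
    q=R.from_matrix(np.column_stack([x,y,np.cross(x,y)])).as_quat(); return np.r_[q[3],q[:3]]
def hover(n,z):
    p=XY[n]; qs=[down(p)]; w,x,y,zz=qs[0]
    r=R.from_quat([x,y,zz,w])*R.from_euler('y',np.pi); b=r.as_quat(); qs.append(np.r_[b[3],b[:3]])
    now=bot.read_state()["joint_positions"]
    c=[(np.abs(j-now).max(),k) for k,j in enumerate(bot.ik([*p,z],q) for q in qs) if j is not None]
    bot.move_to([*p,z],qs[min(c)[1]])
E
python3 - <<'E'
from h import *
np.set_printoptions(precision=2,suppress=True)
bot.move_gripper(0)
hover("red",200); 
hover("red",125)
s=bot.read_state();print(s["clock"],s["ee_pos"],s["joint_positions"],s["ft_force"],s["grip_width"])
im=[]
for n,(x,y) in dict(top=(361,200),scene=(277,215)).items():
    c=bot.read_camera(n)["image"][y-75:y+75,x-95:x+95]; im.append(cv2.resize(c,None,fx=2.1,fy=2.1,interpolation=cv2.INTER_CUBIC))
cv2.imwrite("pics/hover.png",np.hstack(im))
E
```

```text
4.0083 [ 553.18 -114.23  125.51] [-0.27  0.46  1.6   0.    1.07 -1.64] [ 0.98 -0.48  0.99] -0.09676174805201755
```

View pics/hover.png

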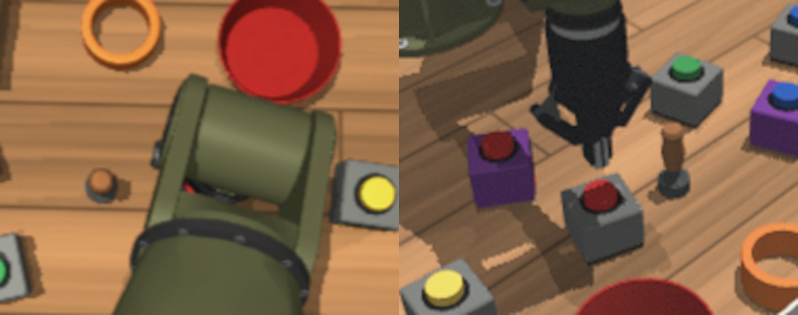

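The fingertips hang about centred over the grey red box's key (right half, ~(600,160) above (600,195)). I press slowly with a force guard.

```bash
cat >> h.py <<'E'
def press(n):
    x,y=XY[n]; bot.dwell(0.2); f0=bot.read_state()["ft_force"]
    def rep(t,hit):
        s=bot.read_state(); print(n,t,"hit",hit,"t",round(s["clock"],1),"tip z",round(s["ee_pos"][2]-19,1),"xy",s["ee_pos"][:2],"dF",s["ft_force"]-f0)
    rep("touch",bot.servo_line([x,y,91],speed=25,until_force=5))
    for z in (87,84,81,78.5):
        h=bot.servo_line([x,y,z],speed=10,until_force=8); rep(z,h)
        if h: break
    bot.servo_line([x,y,125],speed=60); rep("up",0)
E
python3 - <<'E'
from h import *
np.set_printoptions(precision=1,suppress=True)
press("red"); hover("red",200)
c=bot.read_camera("scene"); s=c["image"][140:290,180:380]
cv2.imwrite("pics/red.png",cv2.resize(s,None,fx=3,fy=3,interpolation=cv2.INTER_CUBIC))
E
```

```text
red touch hit False t 5.8 tip z 72.1 xy [ 553.1 -114.5] dF [0.5 0.7 0.4]
red 87 hit False t 6.4 tip z 67.9 xy [ 553.  -114.5] dF [1.5 1.4 0.2]
red 84 hit False t 6.8 tip z 64.9 xy [ 553.  -114.5] dF [-0.   0.9 -0.7]
red 81 hit False t 7.3 tip z 61.9 xy [ 553.  -114.5] dF [1.1 0.6 0.4]
red 78.5 hit False t 7.7 tip z 59.4 xy [ 553.  -114.5] dF [ 0.8  1.  -0.2]
red up hit 0 t 8.6 tip z 105.6 xy [ 552.8 -114.5] dF [-0.   0.5  0.2]
```

View pics/red.png

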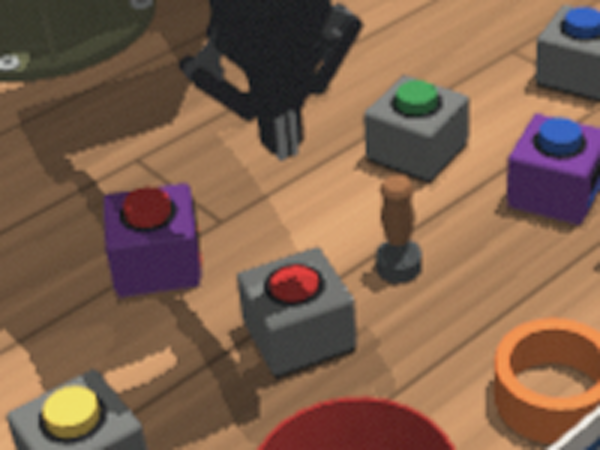

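The red key now sits clearly lower in its box than the other keys, and the box and stamp look unmoved. I check its depth numerically, then press blue.

```bash
cat >> h.py <<'E'
def keyz(c,n,z):  # key and box-top heights, in the scene image, from depth near the expected place
    P=R.from_quat(np.r_[c["attitude"][1:],c["attitude"][0]]).inv().apply(np.array([*XY[n],z])-c["eye"]); f=200/np.tan(np.radians(c["fovy"]/2))
    return depthpt(c,c["cx"]+f*P[0]/P[2],c["cy"]+f*P[1]/P[2])
E
python3 - <<'E'
from h import *
import pickle
np.set_printoptions(precision=1,suppress=True)
d=pickle.load(open("c0.pkl","rb"))["scene"]
c=bot.read_camera("scene")
print("red before",keyz(d,"red",69),"now",keyz(c,"red",60))
assert keyz(c,"red",60)[2]<62
hover("blue",200); hover("blue",125)
c=bot.read_camera("scene"); t=bot.read_camera("top")
print("red top",keyz(t,"red",60))
cv2.imwrite("pics/blueh.png",cv2.resize(c["image"][90:240,280:480],None,fx=3,fy=3,interpolation=cv2.INTER_CUBIC))
E
```

```text
red before [ 550.6 -112.7   66.2] now [ 549.4 -111.8   55.8]
red top [ 553.  -114.5   60. ]
```

View pics/blueh.png

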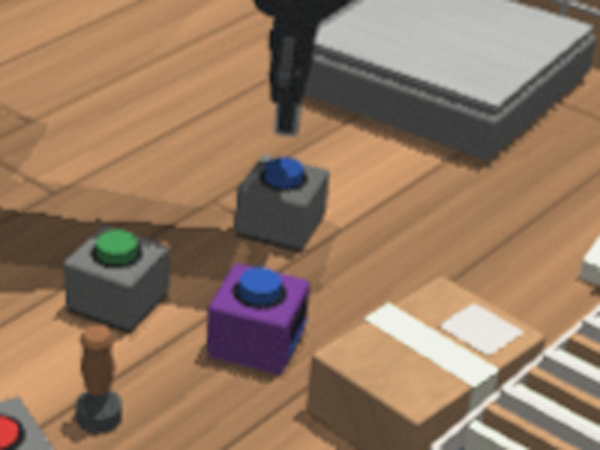

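Red went from 69.6 to 60.0 by the top view and dropped 10.4 mm by the scene view, so it is down. The fingertips are above the grey box's blue key (~(287,132) over (284,172)). I press blue, then check its drop and press yellow only if blue is down.

```bash
python3 - <<'E'
from h import *
np.set_printoptions(precision=1,suppress=True)
press("blue"); hover("blue",200); hover("yellow",200); hover("yellow",125)
t=bot.read_camera("top"); z=keyz(t,"blue",60); print("blue top",z)
assert z[2]<62
press("yellow"); hover("yellow",250)
bot.move_joints([1.269,0.3,1.521,0,1.321,-1.6])
t=bot.read_camera("top")
for n in("red","blue","yellow"): print(n,keyz(t,n,60))
XY["green"]=(445,112); 
for n in HUE:
    for a,ce,wh in blobs(t,n): print(n,a,ce,depthpt(t,*ce))
print(bot.read_state()["clock"])
cv2.imwrite("pics/end.png",t["image"])
E
```

```text
blue touch hit False t 12.9 tip z 72.2 xy [478.6 305. ] dF [-0.  -0.6 -0.1]
blue 87 hit False t 13.4 tip z 67.9 xy [478.5 305. ] dF [-0.1 -1.2 -0.1]
blue 84 hit False t 13.9 tip z 64.9 xy [478.5 305. ] dF [-0.2 -0.3 -0.4]
blue 81 hit False t 14.3 tip z 61.9 xy [478.5 305. ] dF [ 0.4 -0.7 -0.2]
blue 78.5 hit False t 14.7 tip z 59.4 xy [478.5 305. ] dF [-0.7 -0.4 -0.1]
blue up hit 0 t 15.6 tip z 105.6 xy [478.4 304.9] dF [ 0.1 -0.9 -0.3]
blue top [478.5 305.1  59.6]
yellow touch hit False t 20.4 tip z 72.2 xy [ 545.6 -304.1] dF [ 0. -1.  1.]
yellow 87 hit False t 20.9 tip z 68.0 xy [ 545.5 -304. ] dF [-0.9 -0.5  0.3]
yellow 84 hit False t 21.4 tip z 64.9 xy [ 545.5 -304. ] dF [ 0.1 -0.4  0.5]
yellow 81 hit False t 21.8 tip z 61.8 xy [ 545.5 -304. ] dF [ 0.1 -0.6  0.2]
yellow 78.5 hit False t 22.2 tip z 59.3 xy [ 545.5 -304. ] dF [ 0.2 -0.2  0.2]
yellow up hit 0 t 23.2 tip z 105.6 xy [ 545.4 -303.9] dF [-0.1 -0.2  0.5]
red [ 553.1 -114.6   59.3]
blue [478.5 305.3  59. ]
yellow [ 545.5 -304.    60.1]
red 207 [361.3 211.7] [ 552.  -114.4   59.2]
red 230 [373.1 277. ] [ 405.7 -141.2   70.2]
blue 194 [243.2 197.4] [577.3 156.   69.5]
blue 191 [176.1 239.7] [477.8 306.7  59. ]
yellow 222 [444.4 216.9] [ 544.6 -304.3   60. ]
27.0583
```

View pics/end.png

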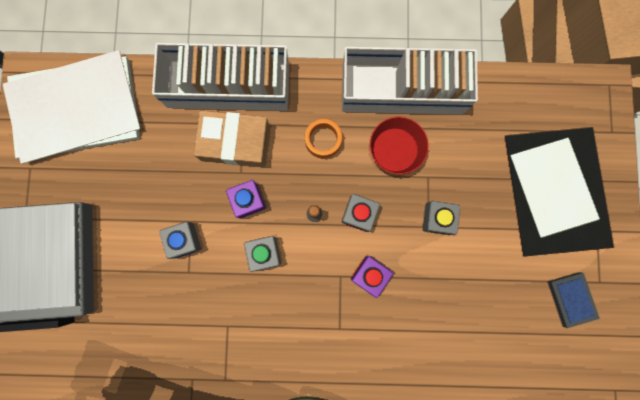

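The three keys sit at about 59–60 mm, roughly 9–10 mm down. Every box, the stamp, parcel, tape and tin are at the same pixels as at the start, and the hand is clear. I hand in.

```bash
python3 -c "
from h import *
t=bot.read_camera('top'); print('green',depthpt(t,261,254)); bot.finish_job()"
```

```text
green [450.4077234  110.43554472  69.39533643]
the job is handed in; nothing more can be done
```

I pressed the red, blue and yellow keys, in that order, with closed fingertips. I then moved the hand clear and handed the job in at about 27 s of the 45 s allowed; it reported no verdict.

- **Keys:** the last top-view depth check put the three pressed key tops at 59–60 mm, about 9–10 mm down and well past half-way. Green was still up at 69.4 mm. Both purple look-alikes were still at their full height.
- **Surroundings:** in the final picture the boxes, stamp, parcel, tape and tin looked unmoved.
- **Disagreements:**
  - The wrist force never clearly showed the 2.5 N key friction (readings stayed within about 1.5 N of noise), so I confirmed the presses by depth only.
  - The scene camera read positions 5–9 mm off the top view, which I put down partly to its seeing the key sides. I used the top view for positions, nudged about 1 mm towards the scene reading.

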